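Gauge the groove of an idler in a sloping stepped slot gauge

TASK

Pick up the flanged idler that stands on the black puck and try its groove in the sloping slotted gauge, bringing it square to the plate in front of each mouth and sliding it gently down the slope, one slot after the other from the narrowest upward. Leave it in the first slot that it enters, slid fully home with the plate in its groove (one flange behind the plate, one in front), and let go. Do not force it or put it in a wider slot, drop nothing, and leave the other idlers and everything else where they are.

Things in the scene. Friction and masses are not known exactly. Their poses are not given: they have to be found in the camera images.
- plate: slotted steel plate of the gauge, 5 mm thick, 236 mm wide, 67 mm deep, fixed, sloping 27 degrees with its upper edge towards the robot. Origin: on its top face, in the middle of the upper edge, 105 mm above the bench. x up the slope (towards the robot), y along the upper edge (to the robot's right), z square out of the top face (up and away from the robot). Four slots, see slot1 to slot4
- slot1 (a point): middle of the mouth of the narrowest slot, 16 mm wide, on the plate's top face at plate y = +81 mm. All slots open only at the plate's upper edge, run straight down the slope (plate -x) and end square 45 mm in. The space under the plate is free for 60 mm; a cheek stands 29 mm outside the centre line of each end slot
- slot2 (a point): middle of the mouth of the second slot, 21 mm wide, at plate y = +27 mm; else as slot1
- slot3 (a point): middle of the mouth of the third slot, 26 mm wide, at plate y = -27 mm; else as slot1
- slot4 (a point): middle of the mouth of the widest slot, 31 mm wide, at plate y = -81 mm; else as slot1
- gauge: the gauge's fixed foot, dark steel, 150 x 250 x 8 mm high, with two grey cheeks carrying the plate at its ends; origin at the centre of its underside
- puck: black rubber disc fixed on the bench, 68 mm diameter, 5 mm thick, origin at the centre of its underside; the idler to be gauged stands about centred on it
- tray: shallow blue tray, 110 x 190 mm, walls 18 mm high, floor 5 mm thick, origin at the centre of its underside; holds the other two idlers
- idler_a_head (a point): centre of the square head of aluminium idler A; the three look alike but for the groove. 64 mm tall. From the foot up: flange 44 mm dia x 5; groove 11 mm tall; collar 44 mm dia x 4; head 24 x 24 x 44 tall. Groove diameter unknown: it fits one of the slots 2 to 4 with 1.5 mm to spare. Point: 42 mm above the underside, 31.5 above mid-groove. x, y square to the head, z along the axis
- idler_b_head (a point): centre of the square head of aluminium idler B; the three look alike but for the groove. 64 mm tall. From the foot up: flange 44 mm dia x 5; groove 11 mm tall; collar 44 mm dia x 4; head 24 x 24 x 44 tall. Groove diameter unknown: it fits one of the slots 2 to 4 with 1.5 mm to spare. Point: 42 mm above the underside, 31.5 above mid-groove. x, y square to the head, z along the axis
- idler_c_head (a point): centre of the square head of aluminium idler C; the three look alike but for the groove. 64 mm tall. From the foot up: flange 44 mm dia x 5; groove 11 mm tall; collar 44 mm dia x 4; head 24 x 24 x 44 tall. Groove diameter unknown: it fits one of the slots 2 to 4 with 1.5 mm to spare. Point: 42 mm above the underside, 31.5 above mid-groove. x, y square to the head, z along the axis
- tape_mid (a point): centre of a cardboard tape core lying flat, 72 mm outside diameter, 19 mm high; bystander
- driver_mid (a point): middle of a screwdriver lying on the bench, 170 mm long; bystander
- carton_mid (a point): centre of a white carton 70 x 100 x 50 mm high; bystander
- weight_mid (a point): centre of a steel knobbed weight, 44 mm diameter, 48 mm high; bystander
- slab_mid (a point): centre of a steel block 30 x 50 x 12 mm high; bystander
- bottle_mid (a point): centre of a white plastic bottle, 48 mm diameter, 110 mm high; bystander
- case_mid (a point): centre of a black plastic case 50 x 80 x 22 mm high; bystander
Mind the look-alikes: they are no part of the job. Leave any brown look-alike of the part that bears idler_b_head alone.

How it is judged:
By the outcome, as a careful person would: the job done as asked, in the order asked, and still so for the second after the job is handed in, with the robot touching nothing.
It also fails if it takes over 67 s, if anything falls off the work surface, if the arm or the gripper's body presses on something with over 40 N, if the wrist force passes 120 N, or if a joint passes its speed limit or range.

ROBOT

A 7-joint arm with a two-finger parallel gripper is mounted at the origin on the work surface. World frame = base frame: x ahead of the robot, y to its left, z up, the work surface at z = 0. Lengths are in m, angles in rad, forces in N, time in s.
With the tool pointing down it reaches from about 0.425 to 0.925 m from the base axis. Payload 6.8 kg.
Tool frame: the origin (TCP) lies on the front face of the gripper's body, between the roots of the fingers; the fingertips stand 73 mm ahead of it and the grasp point (between the pads) lies 54 mm ahead of it (bot.finger_overhang is the z of the fingertips in the tool frame, in m); z points along the fingers, y is the line along which they close (so a half turn about z gives the same grasp; the last joint's range is limited). The gripper opens to 85 mm and grips with 20 to 120 N. Pads are 22 mm wide; open, the fingers measure 114 mm over their backs; the gripper's body (76 mm by 85 mm) begins 54 mm behind the grasp point. The pads swing forward as they close: fully open they stand 13 mm farther back than shut.
Start: joints at [1.133, 0.477, 0.022, 1.555, -0.011, 1.109, -0.083], TCP at [0.219, -0.639, 0.304] pointing down, gripper open.
Joint ranges: [-2.96, 2.96], [-0.34, 2.1], [-1.41, 1.46], [0.24, 2.44], [-1.37, 4.51], [0.17, 1.92], [-2.96, 2.96]. Speed limits (rad/s): [2.39, 2.39, 3.14, 3.14, 3.14, 3.14, 3.14].

INTERFACE

Orientations are given as a unit quaternion [w, x, y, z].
In Python, from station import bot gives the robot as it stands.
- The arm moves only by the tool servo_tool, never from a script. Its argument "motion" is one flat list of numbers, 7 for each row, row after row: the shift along the tool's x, y, z as a fraction of full scale, then the turn, a rotation vector about the tool's x, y, z as a fraction of full scale, then the closure, from 0 (fully open) to 1 (shut). In form: [tx, ty, tz, ax, ay, az, gripper, tx, ty, tz, ax, ay, az, gripper, ...]. A call has 1 to 5 rows; each row shifts and turns the commanded pose from where the row before left it, along the tool's axes as they then stand; what a row does not reach is not made up. Full scale, the value 1, is 0.02 m for a shift and 0.15 rad for a turn. A row lasts 1/8 s, in which the tool goes at most 62.5 mm and 10.7 degrees, less where a joint would pass 70% of its speed; a pose out of reach is approached as far as the arm can. A call with a number of a shift or a turn outside -1 to 1 is refused whole. A call with a gripper value outside its range is refused whole. The fingers move at their own pace and stop on an object; "grip_force" is the grip in N (left out, the last holds). Time passes only in rows, so rows that do not move let the fingers close. It gives the time, the measured TCP pose, the force, the opening and the grip force at its end, in the units of the state.
- bot.get_obs(): the state, without advancing time (a new reading comes with each control period).
- bot.read_camera(name): name is "scene" or "top" or "wrist"; returns the picture (400x640x3 uint8, red, green, blue); there is no depth.
- bot.get_calibration(name): a dict with "mtx" (3x3 intrinsics, pixels), "rvec" (rotation vector, rad) and "tvec" (3), from world to camera coordinates, as OpenCV has them. Camera axes: x right, y down, z forward; pixel columns grow to the right and rows downward; lengths in m; the calibration is good to about 2 mm. A picture is of the moment at which its call begins: read the wrist's pose just before it. get_calibration takes no time and is no camera call; for the wrist camera it gives the pose at the moment of the call.
- bot.hand_in(): hands the job in; it is judged then, once.
Trained networks look in the newest picture that a camera, given by its name, has taken for a name from the list of things; names that differ only in an ending like _2 or _b are one class to them, and where a whole thing is asked for, a point or a joint stands for the part that bears it (a point fixed in the world has none). Each returns a list of dicts, best first, with "p" (0 to 1); they miss things now and then, are a little off and sometimes report something else, mostly with a low value. They report only what shows in the picture. A call takes as long as a camera call. They do not tell look-alikes from the thing itself.
- bot.boxes_of(camera, name): "uv" ([column, row] in pixels, amid what is visible of it).
The state is a dict: "t": time; "q": joint angles; "joint_vel": joint speeds; "joint_torque": joint torques, N m; "eef_pos": TCP position; "tool_rot": TCP orientation; "contact_force": force on the tool from outside, world axes, zero at the start; "torque": the same for the moment, N m; "gripper_width": opening from 0.0 (shut) to 1.0 (fully open); "grasp_force": force on a finger pad.
Only numpy, scipy, OpenCV 4.12 (cv2) and the standard library are available. Lean on these libraries where they do the work, as an engineer would, in place of code of your own. Each camera call takes 0.05 s, during which the arm holds its last target. There are 200 camera calls.

## Working session

There is one attempt and no reset: what is moved stays moved. The work goes in short steps, Python scripts to look and compute and a tool call to move; the robot and the scene stay as the last step left them, time stands still between calls to the robot, and variables do not carry over. Pictures are saved under pics/ and viewed, at most 10 in all, crops included, and the job is handed in when it is done.

Besides the shell and the picture viewer there is one more tool, called after "Emit:" as name(argument=value, ...) on one line, values as JSON. servo_tool: Moves the arm, as the interface text tells. Shift numbers are shares of 0.02 m and turn numbers shares of 0.15 rad, none past 1 either way. Its arguments: {"type":"object","properties":{"motion":{"type":"array","items":{"type":"number","minimum":-1,"maximum":1}},"grip_force":{"type":"number"}},"required":["motion"]}

```bash
ls; mkdir -p pics
cat > h.py <<'E'
import numpy as np, cv2, sys
from scipy.spatial.transform import Rotation as R
from station import bot
def cal(n):
    c=bot.get_calibration(n); K=np.array(c["mtx"],float); Rm=cv2.Rodrigues(np.array(c["rvec"],float))[0]; t=np.array(c["tvec"],float).ravel()
    return K,Rm,t
def px2plane(c,uv,z):
    K,Rm,t=c; d=Rm.T@np.linalg.inv(K)@np.array([uv[0],uv[1],1.]); o=-Rm.T@t
    return o+d*(z-o[2])/d[2]
def proj(c,p):
    K,Rm,t=c; q=K@(Rm@np.asarray(p)+t); return q[:2]/q[2]
def rot(q): return R.from_quat([q[1],q[2],q[3],q[0]])
def shot(n,f):
    im=bot.read_camera(n); cv2.imwrite(f,cv2.cvtColor(im,cv2.COLOR_RGB2BGR)); return im
E
python3 - <<'E'
from h import *
o=bot.get_obs(); print(o)
shot("scene","pics/s0.png"); shot("top","pics/t0.png")
for n in ["scene","top"]:
    c=cal(n); print(n,(-c[1].T@c[2]).round(3),c[0][0,0])
    for k,z in [("puck",.005),("idler_a_head",.047),("tray",.01),("plate",.09),("slot1",.105),("slot2",.105),("slot3",.105),("slot4",.105),("gauge",.008),("tape_mid",.01),("bottle_mid",.05)]:
        for d in bot.boxes_of(n,k)[:4]: print(n,k,d["uv"],round(d["p"],2),px2plane(c,d["uv"],z).round(3))
E
```

```text
pics
{'t': 0.0, 'q': array([ 1.1328992 ,  0.47781494,  0.0223349 ,  1.55648761, -0.01149613,
        1.10929191, -0.08313732]), 'joint_vel': array([ 0.00021924,  0.0002096 , -0.00109052, -0.00195481,  0.00180452,
        0.00105035, -0.00105435]), 'joint_torque': array([-9.42282968e-04, -5.96451795e+01,  1.60725430e+00, -2.81193370e+01,
        1.22981763e-02,  9.34686977e-03,  2.76039458e-05]), 'eef_pos': array([ 0.21844133, -0.6381751 ,  0.30290028]), 'tool_rot': array([-9.09851919e-04,  9.86435404e-01,  1.64147237e-01, -2.23202946e-04]), 'contact_force': array([-0.9892211 ,  0.08760258, -0.12665896]), 'torque': array([0.00450549, 0.01286457, 0.04217175]), 'grasp_force': 0.0, 'gripper_width': 1.0011044622728615}
scene [ 1.174 -0.935  1.041] 505.70331504624636
scene puck [270.2, 282.1] 0.56 [ 0.557 -0.287  0.005]
scene idler_a_head [266.8, 271.6] 0.67 [ 0.552 -0.291  0.047]
scene idler_a_head [331.9, 295.1] 0.67 [ 0.734 -0.256  0.047]
scene tray [316.0, 317.2] 0.96 [ 0.725 -0.311  0.01 ]
scene plate [353.3, 184.3] 0.7 [0.564 0.103 0.09 ]
scene plate [359.9, 193.8] 0.25 [0.604 0.077 
[... 740 characters left out ...]
] 0.48 [0.568 0.129 0.047]
top tray [417.6, 180.6] 0.94 [ 0.702 -0.297  0.01 ]
top plate [261.2, 202.5] 0.98 [0.56  0.134 0.09 ]
top slot1 [263.1, 203.0] 0.9 [0.557 0.126 0.105]
top slot1 [402.0, 172.5] 0.41 [ 0.689 -0.23   0.105]
top slot2 [263.1, 203.0] 0.9 [0.557 0.126 0.105]
top slot2 [402.0, 172.5] 0.41 [ 0.689 -0.23   0.105]
top slot3 [263.1, 203.0] 0.9 [0.557 0.126 0.105]
top slot3 [402.0, 172.5] 0.41 [ 0.689 -0.23   0.105]
top slot4 [263.1, 203.0] 0.9 [0.557 0.126 0.105]
top slot4 [402.0, 172.5] 0.41 [ 0.689 -0.23   0.105]
top gauge [264.7, 211.5] 0.62 [0.552 0.134 0.008]
top tape_mid [396.7, 277.1] 0.87 [ 0.417 -0.26   0.01 ]
top bottle_mid [479.9, 218.9] 0.75 [ 0.603 -0.466  0.05 ]
```

Run:
```python
import cv2
s=cv2.imread("pics/s0.png");t=cv2.imread("pics/t0.png")
a=cv2.resize(s[130:380,180:480],(800,600)[0:2] and (720,600),interpolation=cv2.INTER_CUBIC)
cv2.imwrite("pics/s0c.png",a)
b=cv2.resize(t[110:310,210:510],None,fx=2.66,fy=2.66,interpolation=cv2.INTER_CUBIC)
cv2.imwrite("pics/t0c.png",b)
```

```text
(no output)
```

View pics/s0c.png

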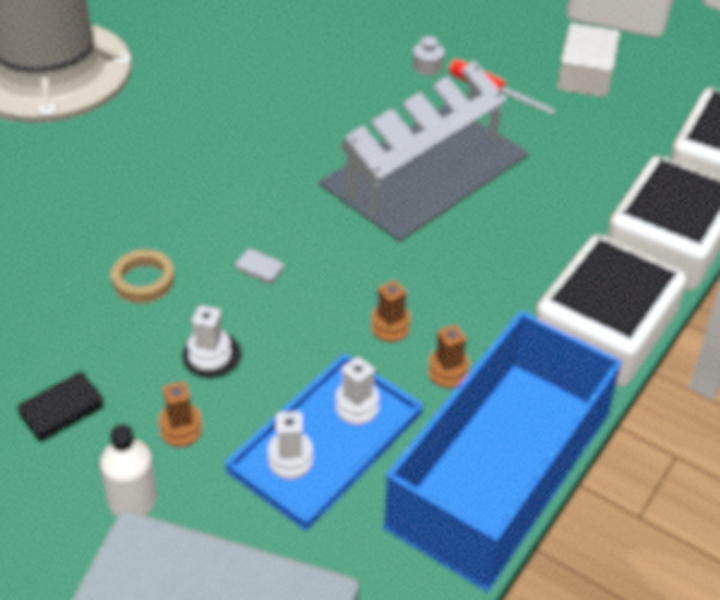

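View pics/t0c.png

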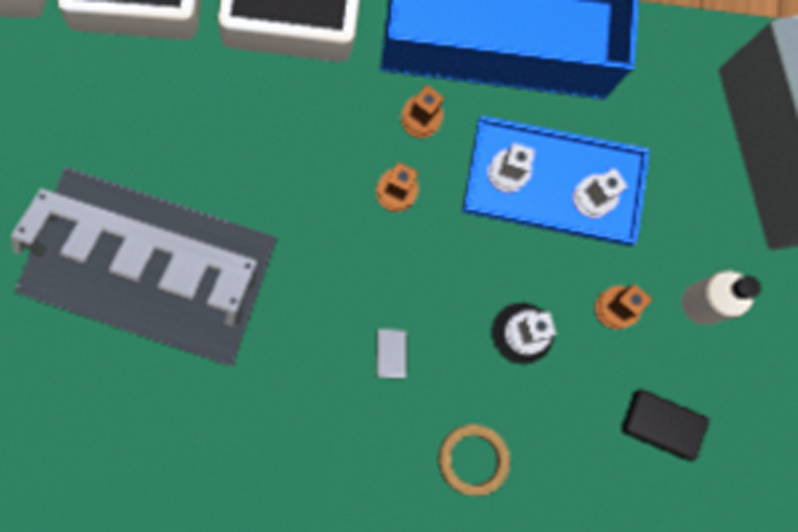

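The scene crop and the top crop show three silver idlers. In full-frame top pixels, one is on the black puck (≈407,234) and two are in the blue tray (≈403,173 and 437,182). Three brown look-alikes are at ≈369,152, 360,181 and 445,225. The one on the puck is the one meant. The narrowest slot is rightmost in the top view (≈289,217). I'll confirm with a wrist crop when I'm above it.

```bash
cat >> h.py <<'E'
from scipy.optimize import minimize
def plateR(yaw):
    c,s=np.cos(np.radians(27)),np.sin(np.radians(27))
    return R.from_euler('z',yaw).as_matrix()@np.array([[-c,0,s],[0,-1,0],[s,0,c]])
def outline():
    P=[(-.067,-.118),(0,-.118)]
    for y,w in [(-.081,.031),(-.027,.026),(.027,.021),(.081,.016)]:
        P+=[(0,y-w/2),(-.045,y-w/2),(-.045,y+w/2),(0,y+w/2)]
    P+=[(0,.118),(-.067,.118)]
    return np.array([(a,b,0.) for a,b in P])
def fitplate(c,im,p0,roi,S=4,blur=.8):
    """fit x,y,yaw of plate to picture; returns params, score"""
    u0,v0,u1,v1=roi
    g=im[v0:v1,u0:u1].astype(float); sat=g.max(2)-g.min(2); m=np.clip((g.min(2)-95)/60,0,1)*(sat<40)
    def cost(p):
        W=outline()@plateR(p[2]).T+[p[0],p[1],.105]
        uv=np.array([proj(c,w) for w in W])
        M=np.zeros(((v1-v0)*S,(u1-u0)*S),np.uint8)
        cv2.fillPoly(M,[np.round(((uv-[u0,v0]+.5)*S-.5)*16).astype(np.int32)],255,shift=4)
        M=cv2.GaussianBlur(cv2.resize(M,(u1-u0,v1-v0),interpolation=cv2.INTER_AREA)/255.,(0,0),blur)
        return ((M-m)**2).mean()
    best=None
    for dy in (-.15,0,.15):
        s=np.array([p0[0],p0[1],p0[2]+dy])
        r=minimize(cost,s,method="Nelder-Mead",options=dict(initial_simplex=np.vstack([s,s+[.01,0,0],s+[0,.01,0],s+[0,0,.08]]),xatol=1e-5,fatol=1e-7))
        if best is None or r.fun<best.fun: best=r
    return best.x,best.fun,m
E
python3 - <<'E'
from h import *
t=cv2.cvtColor(cv2.imread("pics/t0.png"),cv2.COLOR_BGR2RGB);s=cv2.cvtColor(cv2.imread("pics/s0.png"),cv2.COLOR_BGR2RGB)
c=cal("top")
a=px2plane(c,(216,200),.1);b=px2plane(c,(298,228),.1);print(a,b)
yaw=np.arctan2(-(b-a)[0],(b-a)[1]*-1)*1
p0=[(a+b)[0]/2,(a+b)[1]/2,-np.arctan2((a-b)[0],(a-b)[1])]
print(p0)
for n,im,roi in [("top",t,(205,165,315,255)),("scene",s,(315,145,400,220))]:
    x,f,m=fitplate(cal(n),im,p0,roi); print(n,x.round(4),f,m.mean())
E
```

```text
[0.54901637 0.25141793 0.1       ] [0.50385541 0.0258471  0.1       ]
[np.float64(0.5264358904221141), np.float64(0.13863251145078645), np.float64(-0.19759500448744366)]
top [ 0.5288  0.1411 -0.1902] 0.003886203781563142 0.14145454545454547
scene [ 0.5314  0.1422 -0.2089] 0.04505103146137143 0.25630849673202616
```

Emit:
servo_tool(motion=[0.96, -0.55, 0, 0, 0, 0, 0, 0.96, -0.55, 0, 0, 0, 0, 0, 0.96, -0.55, 0, 0, 0, 0, 0, 0.96, -0.55, 0, 0, 0, 0, 0, 0.96, -0.55, 0, 0, 0, 0, 0])

```text
t: 1.82
eef_pos: [0.2929, -0.5541, 0.304]
tool_rot: [0.0, 0.986, 0.164, 0.0]
contact_force: [0.1, -0.6, 0.2]
gripper_width: 0.997
grasp_force: 0.0
```

Emit:
servo_tool(motion=[0.96, -0.55, 0, 0, 0, 0, 0, 0.96, -0.55, 0, 0, 0, 0, 0, 0.96, -0.55, 0, 0, 0, 0, 0, 0.96, -0.55, 0, 0, 0, 0, 0, 0.96, -0.55, 0, 0, 0, 0, 0])

```text
t: 2.45
eef_pos: [0.3655, -0.4712, 0.3039]
tool_rot: [0.0, 0.986, 0.164, 0.0]
contact_force: [0.9, 0.6, 0.3]
gripper_width: 1.0
grasp_force: 0.0
```

Emit:
servo_tool(motion=[0.96, -0.55, 0, 0, 0, 0, 0, 0.96, -0.55, 0, 0, 0, 0, 0, 0.96, -0.55, 0, 0, 0, 0, 0, 0.96, -0.55, 0, 0, 0, 0, 0, 0.96, -0.55, 0, 0, 0, 0, 0])

```text
t: 3.08
eef_pos: [0.4384, -0.388, 0.304]
tool_rot: [0.0, 0.986, 0.164, 0.0]
contact_force: [0.4, 0.4, -0.7]
gripper_width: 0.997
grasp_force: 0.0
```

Emit:
servo_tool(motion=[0.96, -0.55, 0, 0, 0, 0, 0, 0.96, -0.55, 0, 0, 0, 0, 0, 0.96, -0.55, 0, 0, 0, 0, 0])

```text
t: 3.45
eef_pos: [0.4821, -0.3382, 0.3039]
tool_rot: [0.0, 0.986, 0.164, 0.0]
contact_force: [-0.3, -0.7, -0.8]
gripper_width: 0.997
grasp_force: 0.0
```

Run:
```python
from h import *
o=bot.get_obs(); c=cal("wrist"); im=shot("wrist","pics/w1.png")
Rt=rot(o["tool_rot"]).as_matrix(); cp=-c[1].T@c[2]
print(c[0][0,0],"cam in tool",(Rt.T@(cp-o["eef_pos"])).round(4),"cam axes in tool\n",(Rt.T@c[1].T).round(3))
for k,z in [("puck",.005),("idler_a_head",.047)]:
    for d in bot.boxes_of("wrist",k)[:3]: print(k,d["uv"],round(d["p"],2),px2plane(c,d["uv"],z).round(4))
```

```text
355.4306951805646 cam in tool [ 0.0734  0.0003 -0.0707] cam axes in tool
 [[-0.    -0.957 -0.289]
 [ 1.    -0.     0.   ]
 [-0.001 -0.289  0.957]]
puck [272.8, 73.1] 0.6 [ 0.5587 -0.2703  0.005 ]
idler_a_head [270.9, 95.3] 0.63 [ 0.5397 -0.2791  0.047 ]
```

View pics/w1.png

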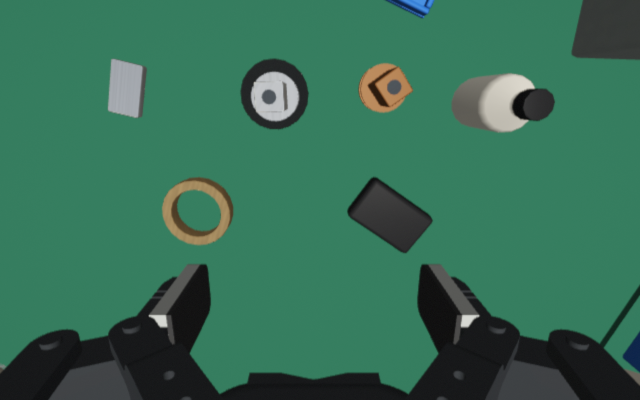

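The wrist view shows the silver idler on the black puck at (274,95), with the brown look-alike at (384,87), the bottle at (500,102), the tape core at (198,211) and the case at (390,215). Next is the enlarged crop to confirm it and read the head's angle.

Run:
```python
import cv2
w=cv2.imread("pics/w1.png")
cv2.imwrite("pics/w1c.png",cv2.resize(w[55:135,235:315],None,fx=7,fy=7,interpolation=cv2.INTER_CUBIC))
```

```text
(no output)
```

View pics/w1c.png

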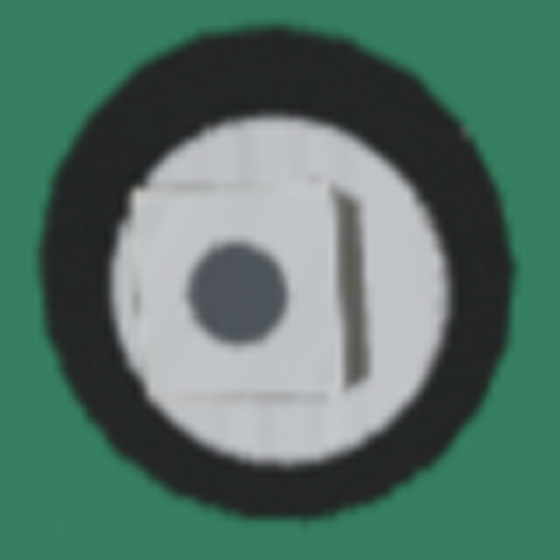

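The crop shows the silver idler standing centred on the black puck, so this is the right one. Its head-top corners are at crop (137,188), (330,182), (343,390) and (150,400).

Run:
```python
from h import *
o=bot.get_obs(); c=cal("wrist")
f=lambda p:np.array([(p[0]+.5)/7-.5+235,(p[1]+.5)/7-.5+55])
P=[px2plane(c,f(p),.069) for p in [(137,188),(330,182),(343,390),(150,400)]]
h=px2plane(c,f((238,292)),.069)
print("side",[np.linalg.norm(P[i]-P[i-1]).round(4) for i in range(4)],"ctr",np.mean(P,0).round(4),h.round(4),"puck",px2plane(c,f((278,272)),.005).round(4),"collar",px2plane(c,f((282,290)),.025).round(4))
angs=[np.arctan2(*(P[(i+1)%4]-P[i])[[1,0]]) for i in range(4)]
print(np.degrees(angs).round(1), np.degrees(np.angle(np.mean(np.exp(4j*np.array(angs))))/4).round(2))
Rt=rot(o["tool_rot"]).as_matrix(); print("tool x ang",np.degrees(np.arctan2(Rt[1,0],Rt[0,0])))
for tx in [np.mean(P,0)]: print("in tool",(Rt.T@(tx-o["eef_pos"])).round(4))
```

```text
side [np.float64(0.0239), np.float64(0.0225), np.float64(0.0234), np.float64(0.023)] ctr [ 0.5393 -0.2797  0.069 ] [ 0.5392 -0.2795  0.069 ] puck [ 0.541  -0.2768  0.005 ] collar [ 0.5395 -0.2801  0.025 ]
[ -69.3 -158.7  111.9   20. ] 20.98
tool x ang 19.050157506207764
in tool [ 0.0729 -0.0364  0.2349]
```

Emit:
servo_tool(motion=[0.91, -0.455, 0.9, 0, 0, 0, 0, 0.91, -0.455, 0.9, 0, 0, 0, 0, 0.91, -0.455, 0.9, 0, 0, 0, 0, 0.91, -0.455, 0.9, 0, 0, 0, 0, 0, 0, 1, 0, 0, -0.227, 0])

```text
t: 4.22
eef_pos: [0.5392, -0.2808, 0.2115]
tool_rot: [0.0, 0.983, 0.182, 0.0]
contact_force: [-0.2, -0.2, -0.2]
gripper_width: 1.002
grasp_force: 0.0
```

Emit:
servo_tool(motion=[0, 0, 1, 0, 0, 0, 0, 0, 0, 1, 0, 0, 0, 0, 0, 0, 1, 0, 0, 0, 0, 0, 0, 1, 0, 0, 0, 0, 0, 0, 0, 0, 0, 0, 0])

```text
t: 4.85
eef_pos: [0.5374, -0.2812, 0.13]
tool_rot: [-0.001, 0.984, 0.181, -0.001]
contact_force: [0.0, 0.7, 0.5]
gripper_width: 0.999
grasp_force: 0.0
```

Emit:
servo_tool(motion=[0.12, -0.03, 0.7, 0, 0, 0, 0, 0, 0, 0.7, 0, 0, 0, 0, 0, 0, 0, 0, 0, 0, 0, 0, 0, 0, 0, 0, 0, 0.7, 0, 0, 0, 0, 0, 0, 1], grip_force=60)

```text
t: 5.48
eef_pos: [0.5409, -0.2801, 0.1044]
tool_rot: [0.0, 0.984, 0.181, 0.0]
contact_force: [-0.1, 0.6, -0.2]
gripper_width: 0.605
grasp_force: 0.0
```

Emit:
servo_tool(motion=[0, 0, 0, 0, 0, 0, 1, 0, 0, 0, 0, 0, 0, 1, 0, 0, 0, 0, 0, 0, 1, 0, 0, 0, 0, 0, 0, 1])

```text
t: 5.98
eef_pos: [0.5409, -0.2801, 0.1044]
tool_rot: [0.0, 0.984, 0.181, 0.0]
contact_force: [-0.1, 0.0, 5.7]
gripper_width: 0.272
grasp_force: 59.4
```

Emit:
servo_tool(motion=[0, 0, -0.5, 0, 0, 0, 1, 0, 0, -1, 0, 0, 0, 1, 0, 0, -1, 0, 0, 0, 1, 0, 0, -1, 0, 0, 0, 1, 0, 0, -1, 0, 0, 0.932, 1])

```text
t: 6.6
eef_pos: [0.5406, -0.2801, 0.1958]
tool_rot: [0.0, 0.994, 0.11, 0.001]
contact_force: [0.4, 0.2, -2.2]
gripper_width: 0.278
grasp_force: 58.8
```

Emit:
servo_tool(motion=[0, 0, -1, 0, 0, 0.932, 1, 0, 0, -1, 0, 0, 0.932, 1, 0, 0, -0.5, 0, 0, 0.932, 1, -0.24, -0.972, -0.035, 0, 0, 0, 1, -0.24, -0.972, -0.035, 0, 0, 0, 1])

```text
t: 7.22
eef_pos: [0.5384, -0.2378, 0.2453]
tool_rot: [-0.0, 0.995, -0.096, -0.0]
contact_force: [-0.1, 1.3, -1.7]
gripper_width: 0.271
grasp_force: 58.8
```

Emit:
servo_tool(motion=[-0.24, -0.972, -0.035, 0, 0, 0, 1, -0.24, -0.972, -0.035, 0, 0, 0, 1, -0.24, -0.972, -0.035, 0, 0, 0, 1, -0.24, -0.972, -0.035, 0, 0, 0, 1, -0.24, -0.972, -0.035, 0, 0, 0, 1])

```text
t: 7.85
eef_pos: [0.534, -0.1386, 0.2489]
tool_rot: [-0.0, 0.995, -0.097, 0.0]
contact_force: [-0.4, -0.5, -1.2]
gripper_width: 0.275
grasp_force: 58.8
```

Emit:
servo_tool(motion=[-0.24, -0.972, -0.035, 0, 0, 0, 1, -0.24, -0.972, -0.035, 0, 0, 0, 1, -0.24, -0.972, -0.035, 0, 0, 0, 1, -0.24, -0.972, -0.035, 0, 0, 0, 1, -0.24, -0.972, -0.035, 0, 0, 0, 1])

```text
t: 8.48
eef_pos: [0.5292, -0.0386, 0.2524]
tool_rot: [0.0, 0.995, -0.097, 0.0]
contact_force: [0.7, -0.1, -1.8]
gripper_width: 0.276
grasp_force: 58.8
```

Emit:
servo_tool(motion=[-0.24, -0.972, -0.035, 0, 0, 0, 1, -0.24, -0.972, -0.035, 0, 0, 0, 1, -0.24, -0.972, -0.035, 0, 0, 0, 1, -0.24, -0.972, -0.035, 0, 0, 0, 1, -0.24, -0.972, -0.035, 0, 0, 0, 1])

```text
t: 9.1
eef_pos: [0.5244, 0.0613, 0.2559]
tool_rot: [0.0, 0.995, -0.097, 0.0]
contact_force: [0.3, -0.3, -1.3]
gripper_width: 0.272
grasp_force: 58.8
```

Emit:
servo_tool(motion=[0, 0, 0, 0, -0.785, 0, 1, 0, 0, 0, 0, -0.785, 0, 1, 0, 0, 0, 0, -0.785, 0, 1, 0, 0, 0, 0, -0.785, 0, 1, 0, 0, 0, 0, 0, 0, 1])

```text
t: 9.72
eef_pos: [0.5253, 0.0601, 0.2547]
tool_rot: [-0.022, 0.968, -0.095, -0.232]
contact_force: [-0.5, 0.2, -1.5]
gripper_width: 0.272
grasp_force: 58.9
```

Run:
```python
from h import *
o=bot.get_obs(); c=cal("wrist"); im=shot("wrist","pics/w2.png"); np.savez("w2.npz",K=c[0],R=c[1],t=c[2],pos=o["eef_pos"],rot=o["tool_rot"])
print(o["q"].round(2))
g=im.copy()
for p in [[.5288,.1411,-.1902],[.5314,.1422,-.209]]:
    W=outline()@plateR(p[2]).T+[p[0],p[1],.105]
    cv2.polylines(g,[np.array([proj(c,w) for w in W]).round().astype(np.int32)],True,(255,0,0) if p[0]<.53 else (0,0,255),1)
cv2.imwrite("pics/w2o.png",cv2.cvtColor(g,cv2.COLOR_RGB2BGR))
```

```text
[-0.04  0.5  -0.16  1.71 -0.1   1.38 -1.92]
```

View pics/w2o.png

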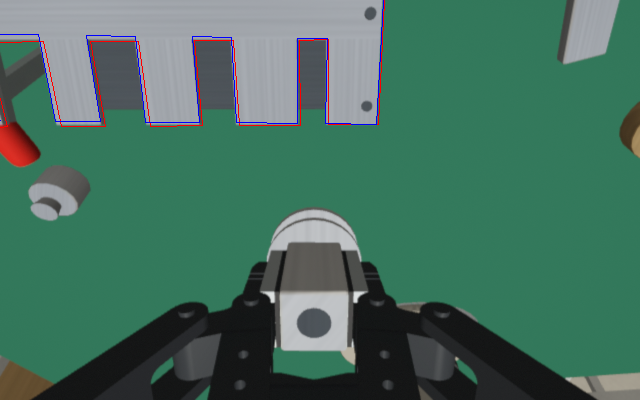

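The overlay of the top-camera fit (red) lies on the plate's edges to about 1–2 px. The slot 1 mouth is at (312,124), and the held idler's collar is centred near column 314 with its flange top at row ≈209. Next I'll refine the plate and the idler in this same picture.

```bash
cat >> h.py <<'E'
def circ(c,pos,Rt,x,y,z,r=.022,n=180):
    a=np.linspace(0,2*np.pi,n); return np.array([proj(c,pos+Rt@np.array([x+r*np.cos(i),y+r*np.sin(i),z])) for i in a])
E
python3 - <<'E'
from h import *
d=np.load("w2.npz"); c=(d["K"],d["R"],d["t"]); pos=d["pos"]; Rt=rot(d["rot"]).as_matrix()
im=cv2.cvtColor(cv2.imread("pics/w2.png"),cv2.COLOR_BGR2RGB)
x,f,m=fitplate(c,im,[.5288,.1411,-.1902],(0,0,420,140),S=4,blur=.6); print("plate",x.round(4),f)
PR=plateR(x[2]); po=np.array([x[0],x[1],.105])
print("tool in plate\n",(PR.T@Rt).round(4),"tcp in plate",(PR.T@(pos-po)).round(4))
for nm,z in [("flange bot",.0994),("flange top",.0944),("collar bot",.0834),("collar top",.0794)]:
    q=circ(c,pos,Rt,0,0,z); print(nm,q.min(0).round(1),q.max(0).round(1))
print("dot",proj(c,pos+Rt@[0,0,.0354]).round(1))
# image profile: silver (low sat, bright) extents
g=im.astype(float); low=((g.max(2)-g.min(2))<30)&(g.min(2)>70)
for r in range(204,262,6):
    k=np.where(low[r,240:400])[0]; print(r,(k.min()+240,k.max()+240,(k.min()+k.max())/2+240) if len(k) else None)
col=g[200:232,314].mean(1).round().astype(int); print(col)
E
```

```text
plate [ 0.53    0.1427 -0.1968] 0.004648606834609761
tool in plate
 [[-1.e+00 -2.e-04 -1.e-04]
 [-2.e-04  1.e+00  1.e-03]
 [ 1.e-04  1.e-03 -1.e+00]] tcp in plate [0.0577 0.082  0.1386]
flange bot [270.3 202.9] [355.4 281.6]
flange top [269.2 205.9] [356.5 286.4]
collar bot [266.4 213. ] [359.2 297.9]
collar top [265.3 215.9] [360.3 302.4]
dot [312.5 317.5]
204 None
210 (np.int64(297), np.int64(331), np.float64(314.0))
216 (np.int64(287), np.int64(340), np.float64(313.5))
222 (np.int64(280), np.int64(347), np.float64(313.5))
228 (np.int64(276), np.int64(351), np.float64(313.5))
234 (np.int64(273), np.int64(354), np.float64(313.5))
240 (np.int64(272), np.int64(356), np.float64(314.0))
246 (np.int64(270), np.int64(357), np.float64(313.5))
252 (np.int64(268), np.int64(359), np.float64(313.5))
258 (np.int64(267), np.int64(360), np.float64(313.5))
[ 88  88  88  88  88  88  89  89  91 122 173 191 193 193 192 193 189 151
  98 104 168 191 193 193 193 193 193 193 193 193 193 192]
```

Emit:
servo_tool(motion=[0, -0.07, 0.87, 0, 0, 0, 1, 0, 0, 0.87, 0, 0, 0, 1, 0, 0, 0.87, 0, 0, 0, 1, 0.5, 0, 0, 0, 0, 0, 1, 0.5, 0, 0, 0, 0, 0, 1])

```text
t: 10.4
eef_pos: [0.52, 0.0625, 0.2001]
tool_rot: [-0.023, 0.968, -0.095, -0.232]
contact_force: [0.4, 0.1, -1.3]
gripper_width: 0.27
grasp_force: 58.9
```

Emit:
servo_tool(motion=[0, 0, 0, 0, 0, 0, 1])

```text
t: 10.52
eef_pos: [0.5204, 0.0622, 0.2001]
tool_rot: [-0.023, 0.968, -0.095, -0.232]
contact_force: [-0.9, -0.1, -1.1]
gripper_width: 0.274
grasp_force: 58.9
```

```bash
cat > m.py <<'E'
from h import *
import sys
n=sys.argv[1]; roi=eval(sys.argv[2])
o=bot.get_obs(); c=cal("wrist"); im=shot("wrist",f"pics/{n}.png"); pos=o["eef_pos"]; Rt=rot(o["tool_rot"]).as_matrix()
x,f,m=fitplate(c,im,[.530,.1427,-.1968],roi,blur=.6); print("plate",x.round(4),f)
PR=plateR(x[2]); po=np.array([x[0],x[1],.105]); print("tool in plate\n",(PR.T@Rt).round(4)[:,:2],"tcp",(PR.T@(pos-po)).round(4))
for nm,z in [("flange",.0994),("collar",.0834)]:
    q=circ(c,pos,Rt,0,0,z); print(nm,q.min(0).round(1),q.max(0).round(1))
g=im.astype(float); low=((g.max(2)-g.min(2))<30)&(g.min(2)>70)
for r in range(216,262,8):
    k=np.where(low[r,240:400])[0]
    if len(k): print(r,k.min()+240,k.max()+240,(k.min()+k.max())/2+240)
s=im[100:300,220:420,::-1].copy()
cv2.imwrite(f"pics/{n}c.png",cv2.resize(s,None,fx=3,fy=3,interpolation=cv2.INTER_CUBIC))
E
python3 m.py w3 "(0,0,420,200)"
```

```text
plate [ 0.5301  0.1427 -0.1965] 0.006291468756453075
tool in plate
 [[-1.0e+00 -3.0e-04]
 [-3.0e-04  1.0e+00]
 [ 1.3e-03  1.0e-04]] tcp [0.0376 0.0808 0.0875]
flange [270.3 202.9] [355.4 281.6]
collar [266.4 213. ] [359.3 297.9]
216 287 340 313.5
224 279 348 313.5
232 274 353 313.5
240 272 356 314.0
248 269 358 313.5
256 267 360 313.5
```

View pics/w3.png

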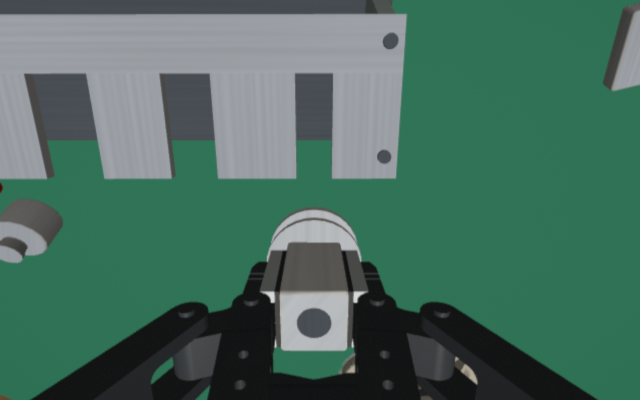

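The held idler (flange top row 209, centre column 313.7) is square in front of slot 1 (mouth columns 297–332, row 178). Now I'll slide gently.

Emit:
servo_tool(motion=[0.25, 0, 0.05, 0, 0, 0, 1, 0.25, 0, 0, 0, 0, 0, 1, 0.25, 0, 0, 0, 0, 0, 1, 0.1, 0, 0, 0, 0, 0, 1, 0.1, 0, 0, 0, 0, 0, 1])

```text
t: 11.2
eef_pos: [0.5355, 0.0594, 0.1906]
tool_rot: [-0.023, 0.968, -0.095, -0.232]
contact_force: [-0.3, -0.1, -1.8]
gripper_width: 0.274
grasp_force: 58.9
```

Emit:
servo_tool(motion=[0.08, 0, 0, 0, 0, 0, 1, 0.08, 0, 0, 0, 0, 0, 1])

```text
t: 11.45
eef_pos: [0.5382, 0.0588, 0.1893]
tool_rot: [-0.023, 0.968, -0.095, -0.232]
contact_force: [0.9, 0.4, -1.8]
gripper_width: 0.273
grasp_force: 58.9
```

Emit:
servo_tool(motion=[0.08, 0, 0, 0, 0, 0, 1, 0.08, 0, 0, 0, 0, 0, 1])

```text
t: 11.7
eef_pos: [0.5411, 0.0583, 0.1878]
tool_rot: [-0.023, 0.968, -0.095, -0.232]
contact_force: [-0.4, -1.2, -1.9]
gripper_width: 0.28
grasp_force: 58.9
```

Emit:
servo_tool(motion=[0.06, 0, 0, 0, 0, 0, 1, 0.06, 0, 0, 0, 0, 0, 1])

```text
t: 11.95
eef_pos: [0.5431, 0.0579, 0.1867]
tool_rot: [-0.023, 0.968, -0.095, -0.232]
contact_force: [0.2, 0.5, -1.9]
gripper_width: 0.273
grasp_force: 58.9
```

Emit:
servo_tool(motion=[0.06, 0, 0, 0, 0, 0, 1, 0.06, 0, 0, 0, 0, 0, 1])

```text
t: 12.2
eef_pos: [0.5452, 0.0574, 0.1856]
tool_rot: [-0.023, 0.968, -0.095, -0.232]
contact_force: [0.0, -0.0, -1.9]
gripper_width: 0.274
grasp_force: 58.9
```

Emit:
servo_tool(motion=[0.05, 0, 0, 0, 0, 0, 1, 0.05, 0, 0, 0, 0, 0, 1])

```text
t: 12.45
eef_pos: [0.547, 0.0571, 0.1847]
tool_rot: [-0.023, 0.968, -0.095, -0.232]
contact_force: [0.3, 0.2, -1.2]
gripper_width: 0.271
grasp_force: 58.9
```

Emit:
servo_tool(motion=[0.05, 0, 0, 0, 0, 0, 1, 0.05, 0, 0, 0, 0, 0, 1])

```text
t: 12.7
eef_pos: [0.5487, 0.0567, 0.1838]
tool_rot: [-0.023, 0.968, -0.095, -0.232]
contact_force: [0.8, 1.1, -1.4]
gripper_width: 0.276
grasp_force: 58.9
```

Emit:
servo_tool(motion=[0.05, 0, 0, 0, 0, 0, 1, 0.05, 0, 0, 0, 0, 0, 1])

```text
t: 12.95
eef_pos: [0.5501, 0.0565, 0.1829]
tool_rot: [-0.023, 0.968, -0.095, -0.233]
contact_force: [-2.5, 0.8, 0.3]
gripper_width: 0.278
grasp_force: 58.9
```

Emit:
servo_tool(motion=[0.05, 0, 0, 0, 0, 0, 1])

```text
t: 13.08
eef_pos: [0.5505, 0.0564, 0.1825]
tool_rot: [-0.023, 0.967, -0.095, -0.233]
contact_force: [-5.1, 0.3, 2.7]
gripper_width: 0.275
grasp_force: 59.0
```

Emit:
servo_tool(motion=[0.05, 0, 0, 0, 0, 0, 1])

```text
t: 13.2
eef_pos: [0.5509, 0.0564, 0.1822]
tool_rot: [-0.023, 0.967, -0.095, -0.234]
contact_force: [-6.3, -0.1, 5.0]
gripper_width: 0.269
grasp_force: 59.1
```

Emit:
servo_tool(motion=[-0.8, 0, 0, 0, 0, 0, 1, -0.8, 0, 0, 0, 0, 0, 1, 0, -0.9, 0, 0, 0, 0, 1, 0, -0.9, 0, 0, 0, 0, 1, 0, -0.9, 0, 0, 0, 0, 1])

```text
t: 13.82
eef_pos: [0.5351, 0.1165, 0.1965]
tool_rot: [-0.023, 0.968, -0.094, -0.232]
contact_force: [0.2, 0.3, -1.3]
gripper_width: 0.272
grasp_force: 59.0
```

Emit:
servo_tool(motion=[0, 0, 0, 0, 0, 0, 1])

```text
t: 13.95
eef_pos: [0.5348, 0.1172, 0.1963]
tool_rot: [-0.023, 0.968, -0.093, -0.232]
contact_force: [-0.1, -0.9, -2.1]
gripper_width: 0.27
grasp_force: 59.1
```

```bash
python3 m.py w4 "(0,0,560,200)"
```

```text
plate [ 0.53    0.1426 -0.1957] 0.013775590898979862
tool in plate
 [[-1.0e+00 -4.1e-03]
 [-4.1e-03  1.0e+00]
 [ 0.0e+00  4.0e-04]] tcp [0.0329 0.0239 0.0857]
flange [270.3 202.9] [355.4 281.6]
collar [266.4 213. ] [359.2 297.9]
216 288 340 314.0
224 279 348 313.5
232 274 353 313.5
240 272 356 314.0
248 269 358 313.5
256 267 360 313.5
```

View pics/w4c.png

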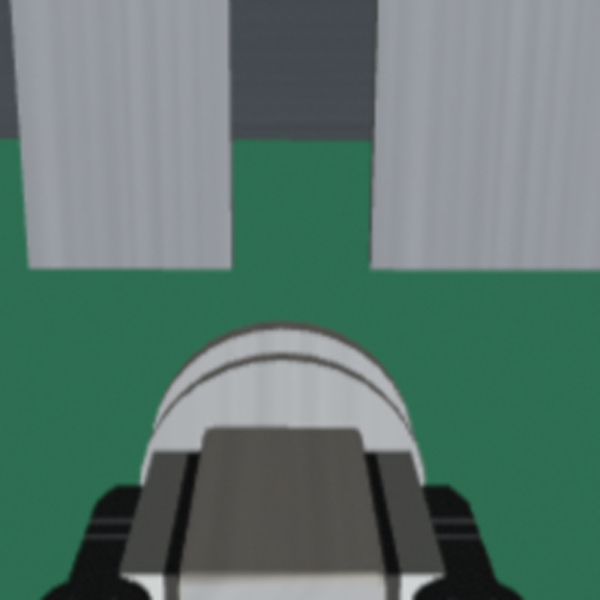

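The crop shows the idler's centre at crop column 282 and the slot 2 mouth at columns 232–371 (centre 301), so it is about 2.7 mm too far left. I'll mend that, then slide.

Emit:
servo_tool(motion=[0, 0.13, 0, 0, 0, 0.027, 1, 0, 0, 0, 0, 0, 0, 1, 0, 0, 0, 0, 0, 0, 1])

```text
t: 14.38
eef_pos: [0.5342, 0.1114, 0.1965]
tool_rot: [-0.022, 0.968, -0.097, -0.232]
contact_force: [-0.2, -0.3, -1.5]
gripper_width: 0.274
grasp_force: 59.1
```

```bash
python3 m.py w5 "(0,0,560,200)"
```

```text
plate [ 0.53    0.1426 -0.1964] 0.011061648012951739
tool in plate
 [[-1.0e+00  4.1e-03]
 [ 4.1e-03  1.0e+00]
 [ 3.0e-04  3.0e-04]] tcp [0.0325 0.0298 0.0862]
flange [270.3 202.9] [355.4 281.6]
collar [266.3 213. ] [359.2 297.9]
216 287 340 313.5
224 279 348 313.5
232 274 353 313.5
240 272 356 314.0
248 269 358 313.5
256 267 360 313.5
```

Emit:
servo_tool(motion=[0, -0.15, 0, 0, 0, -0.027, 1, 0, 0, 0, 0, 0, 0, 1, 0, 0, 0, 0, 0, 0, 1, 0, 0, 0, 0, 0, 0, 1])

```text
t: 14.92
eef_pos: [0.5348, 0.1149, 0.1965]
tool_rot: [-0.023, 0.968, -0.095, -0.232]
contact_force: [0.6, -0.9, -0.8]
gripper_width: 0.275
grasp_force: 59.1
```

```bash
python3 m.py w6 "(0,0,560,200)"
```

```text
plate [ 0.53    0.1426 -0.1959] 0.012959332032035985
tool in plate
 [[-1.e+00 -4.e-04]
 [-4.e-04  1.e+00]
 [ 3.e-04  3.e-04]] tcp [0.0326 0.0262 0.0861]
flange [270.3 202.9] [355.4 281.6]
collar [266.4 213. ] [359.2 297.8]
216 287 340 313.5
224 279 348 313.5
232 274 353 313.5
240 272 356 314.0
248 269 358 313.5
256 267 360 313.5
```

Emit:
servo_tool(motion=[0.25, 0.02, 0, 0, 0, 0, 1, 0.25, 0, 0, 0, 0, 0, 1, 0.25, 0, 0, 0, 0, 0, 1, 0.2, 0, 0, 0, 0, 0, 1, 0.1, 0, 0, 0, 0, 0, 1])

```text
t: 15.6
eef_pos: [0.5533, 0.1109, 0.1867]
tool_rot: [-0.023, 0.968, -0.095, -0.232]
contact_force: [-0.6, -0.4, -1.8]
gripper_width: 0.276
grasp_force: 59.1
```

Emit:
servo_tool(motion=[0.05, 0, 0, 0, 0, 0, 1, 0.05, 0, 0, 0, 0, 0, 1, 0.05, 0, 0, 0, 0, 0, 1])

```text
t: 15.98
eef_pos: [0.5557, 0.1104, 0.1857]
tool_rot: [-0.023, 0.968, -0.095, -0.232]
contact_force: [-0.4, -1.1, -1.6]
gripper_width: 0.273
grasp_force: 59.1
```

Emit:
servo_tool(motion=[0.05, 0, 0, 0, 0, 0, 1, 0.05, 0, 0, 0, 0, 0, 1])

```text
t: 16.23
eef_pos: [0.5575, 0.1101, 0.1847]
tool_rot: [-0.023, 0.968, -0.095, -0.232]
contact_force: [-0.6, 0.0, -1.9]
gripper_width: 0.273
grasp_force: 59.1
```

Emit:
servo_tool(motion=[0.05, 0, 0, 0, 0, 0, 1, 0.05, 0, 0, 0, 0, 0, 1, 0.05, 0, 0, 0, 0, 0, 1])

```text
t: 16.6
eef_pos: [0.5601, 0.1095, 0.1833]
tool_rot: [-0.023, 0.968, -0.095, -0.232]
contact_force: [-1.1, -0.5, -2.0]
gripper_width: 0.276
grasp_force: 59.1
```

Emit:
servo_tool(motion=[0.05, 0, 0, 0, 0, 0, 1, 0.05, 0, 0, 0, 0, 0, 1])

```text
t: 16.85
eef_pos: [0.5618, 0.1092, 0.1824]
tool_rot: [-0.023, 0.968, -0.095, -0.232]
contact_force: [-0.5, 0.8, -1.2]
gripper_width: 0.273
grasp_force: 59.1
```

Emit:
servo_tool(motion=[0.06, 0, 0, 0, 0, 0, 1, 0.06, 0, 0, 0, 0, 0, 1, 0.06, 0, 0, 0, 0, 0, 1])

```text
t: 17.23
eef_pos: [0.565, 0.1086, 0.1807]
tool_rot: [-0.023, 0.968, -0.095, -0.232]
contact_force: [-0.7, 0.4, -1.8]
gripper_width: 0.28
grasp_force: 59.1
```

Emit:
servo_tool(motion=[0.06, 0, 0, 0, 0, 0, 1, 0.06, 0, 0, 0, 0, 0, 1])

```text
t: 17.48
eef_pos: [0.5671, 0.1081, 0.1797]
tool_rot: [-0.023, 0.968, -0.095, -0.232]
contact_force: [-0.1, -0.5, -1.9]
gripper_width: 0.276
grasp_force: 59.1
```

Emit:
servo_tool(motion=[0.06, 0, 0, 0, 0, 0, 1, 0.06, 0, 0, 0, 0, 0, 1])

```text
t: 17.73
eef_pos: [0.5692, 0.1077, 0.1786]
tool_rot: [-0.023, 0.968, -0.095, -0.232]
contact_force: [-0.3, 0.3, -0.9]
gripper_width: 0.273
grasp_force: 59.1
```

```bash
python3 m.py w7 "(0,0,560,240)"
```

```text
plate [ 0.5299  0.1426 -0.197 ] 0.012845652232475822
tool in plate
 [[-1.0e+00 -1.4e-03]
 [-1.4e-03  1.0e+00]
 [ 3.0e-04  7.0e-04]] tcp [-0.0071  0.0265  0.0862]
flange [270.3 202.9] [355.5 281.6]
collar [266.4 213. ] [359.3 297.8]
216 240 399 319.5
224 240 399 319.5
232 240 399 319.5
240 240 399 319.5
248 240 399 319.5
256 240 399 319.5
```

View pics/w7c.png

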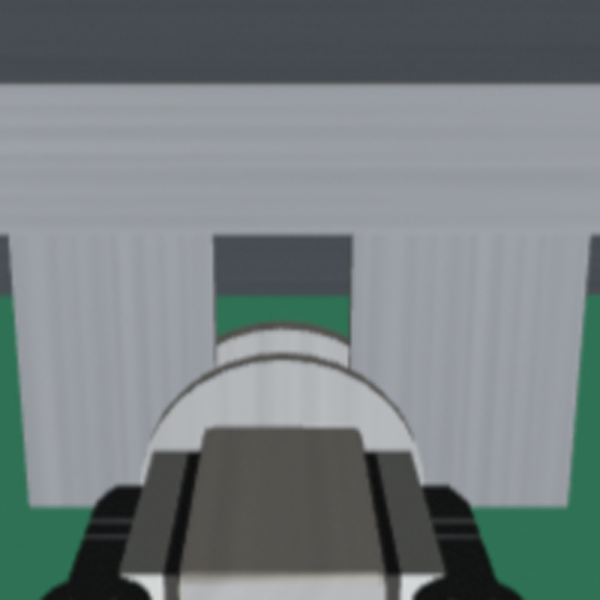

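The crop shows the collar over the plate and the lower flange visible through the slot below it, centred in slot 2 (columns 215–352 against the idler at 282). It is entering freely, so I'll go on down.

Emit:
servo_tool(motion=[0.15, 0, 0, 0, 0, 0, 1, 0.15, 0, 0, 0, 0, 0, 1, 0.15, 0, 0, 0, 0, 0, 1, 0.15, 0, 0, 0, 0, 0, 1])

```text
t: 18.27
eef_pos: [0.5798, 0.1056, 0.173]
tool_rot: [-0.023, 0.968, -0.095, -0.232]
contact_force: [0.0, 0.5, -1.4]
gripper_width: 0.272
grasp_force: 59.1
```

Emit:
servo_tool(motion=[0.12, 0, 0, 0, 0, 0, 1, 0.12, 0, 0, 0, 0, 0, 1, 0.12, 0, 0, 0, 0, 0, 1, 0.1, 0, 0, 0, 0, 0, 1])

```text
t: 18.77
eef_pos: [0.5878, 0.104, 0.1689]
tool_rot: [-0.023, 0.968, -0.095, -0.232]
contact_force: [0.3, 0.6, -0.8]
gripper_width: 0.274
grasp_force: 59.1
```

Emit:
servo_tool(motion=[0.06, 0, 0, 0, 0, 0, 1, 0.06, 0, 0, 0, 0, 0, 1, 0.06, 0, 0, 0, 0, 0, 1])

```text
t: 19.15
eef_pos: [0.5908, 0.1035, 0.1674]
tool_rot: [-0.023, 0.968, -0.095, -0.232]
contact_force: [-0.2, -0.4, -1.9]
gripper_width: 0.272
grasp_force: 59.1
```

Emit:
servo_tool(motion=[0.05, 0, 0, 0, 0, 0, 1, 0.05, 0, 0, 0, 0, 0, 1, 0.05, 0, 0, 0, 0, 0, 1])

```text
t: 19.52
eef_pos: [0.5935, 0.1029, 0.166]
tool_rot: [-0.023, 0.968, -0.095, -0.232]
contact_force: [-0.0, -0.9, -1.3]
gripper_width: 0.272
grasp_force: 59.1
```

Emit:
servo_tool(motion=[0.05, 0, 0, 0, 0, 0, 1, 0.05, 0, 0, 0, 0, 0, 1])

```text
t: 19.77
eef_pos: [0.5952, 0.1026, 0.1651]
tool_rot: [-0.023, 0.968, -0.095, -0.232]
contact_force: [0.0, -0.0, -1.4]
gripper_width: 0.272
grasp_force: 59.1
```

Emit:
servo_tool(motion=[0.05, 0, 0, 0, 0, 0, 1])

```text
t: 19.9
eef_pos: [0.5957, 0.1025, 0.1648]
tool_rot: [-0.023, 0.968, -0.095, -0.233]
contact_force: [-2.2, -0.3, 1.5]
gripper_width: 0.274
grasp_force: 59.1
```

Contact came at the expected depth, so it is home against the slot's end. Before letting go, I'll lower it until the collar rests on the plate.

Emit:
servo_tool(motion=[0, 0, 0.06, 0, 0, 0, 1, 0, 0, 0.05, 0, 0, 0, 1])

```text
t: 20.15
eef_pos: [0.5947, 0.1029, 0.1628]
tool_rot: [-0.023, 0.968, -0.095, -0.233]
contact_force: [-3.3, 0.1, 2.4]
gripper_width: 0.273
grasp_force: 59.1
```

Emit:
servo_tool(motion=[0, 0, 0.03, 0, 0, 0, 1, 0, 0, 0, 0, 0, 0, 1])

```text
t: 20.4
eef_pos: [0.5946, 0.1029, 0.1626]
tool_rot: [-0.023, 0.968, -0.095, -0.232]
contact_force: [-3.4, 0.5, 5.8]
gripper_width: 0.274
grasp_force: 59.7
```

Emit:
servo_tool(motion=[0, 0, 0, 0, 0, 0, 0.6, 0, 0, 0, 0, 0, 0, 0.5, 0, 0, 0, 0, 0, 0, 0.4, 0, 0, 0, 0, 0, 0, 0.3])

```text
t: 20.9
eef_pos: [0.5949, 0.1026, 0.162]
tool_rot: [-0.023, 0.968, -0.095, -0.232]
contact_force: [0.4, 0.2, 0.0]
gripper_width: 0.699
grasp_force: 0.0
```

```bash
python3 m.py w8 "(0,0,560,240)"|head -5; python3 -c "
from h import *
print(bot.get_obs()['gripper_width'])"
```

```text
plate [ 0.5297  0.1424 -0.1955] 0.0037550878092272697
tool in plate
 [[-1.e+00  1.e-04]
 [ 1.e-04  1.e+00]
 [ 5.e-04  0.e+00]] tcp [-0.038   0.0264  0.0834]
0.699781063335267
```

View pics/w8c.png

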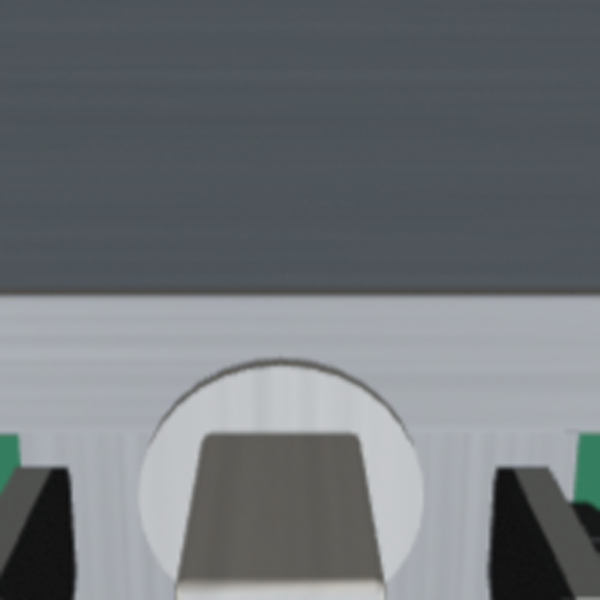

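The idler stands square on the plate over the slot's end, with the fingers clear of it on both sides. Now I'll retreat.

Emit:
servo_tool(motion=[0, 0, -0.5, 0, 0, 0, 0.3, 0, 0, -1, 0, 0, 0, 0.3, 0, 0, -1, 0, 0, 0, 0.3, 0, 0, -1, 0, 0, 0, 0.3, 0, 0, -1, 0, 0, 0, 0.3])

```text
t: 21.58
eef_pos: [0.6355, 0.0946, 0.2437]
tool_rot: [-0.023, 0.968, -0.095, -0.232]
contact_force: [-0.2, -0.5, 0.4]
gripper_width: 0.703
grasp_force: 0.0
```

Emit:
servo_tool(motion=[0, 0, -1, 0, 0, 0, 0.3, 0, 0, -0.5, 0, 0, 0, 0.3, 0, 0, 0, 0, 0, 0, 0.3, 0, 0, 0, 0, 0, 0, 0.3])

```text
t: 22.08
eef_pos: [0.6477, 0.0921, 0.2684]
tool_rot: [-0.023, 0.968, -0.095, -0.233]
contact_force: [-0.5, 0.1, -0.1]
gripper_width: 0.7
grasp_force: 0.0
```

```bash
python3 -c "
from h import *
w=shot('wrist','pics/w9.png'); s=shot('scene','pics/s9.png')
b=cv2.resize(s[140:225,310:410,::-1],(470,400),interpolation=cv2.INTER_CUBIC)
cv2.imwrite('pics/e9.png',np.hstack([cv2.resize(w[:,100:540,::-1],(330,300)), cv2.resize(b,(352,300))]))"
```

```text
(no output)
```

View pics/e9.png

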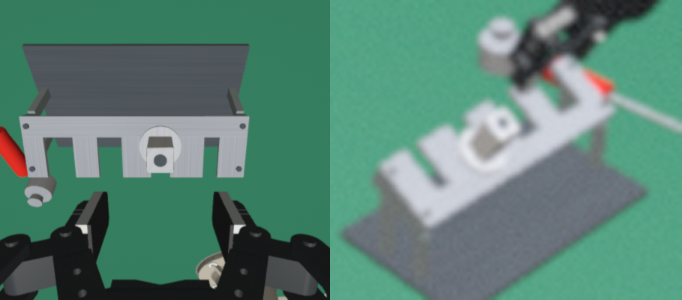

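The idler sits fully home in slot 2 (left panel ≈160,150), collar flat on the plate. The weight and screwdriver are where they were, and the gripper is clear.

```bash
python3 -c "
from station import bot
print(bot.hand_in())"
```

```text
the job is handed in; nothing more can be done
None
```

The idler from the black puck was stopped gently at slot 1 (about 8 N), slid freely into slot 2, and was left there fully home and released; the job was handed in at about 22 s.

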